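Third hand at the solar panel framing jig

ROBOT

A 6-joint arm with a two-finger parallel gripper is mounted at the origin on the work surface. World frame = base frame: x ahead of the robot, y to its left, z up, the work surface at z = 0. Lengths are in m, angles in rad, forces in N, time in s.
With the tool pointing down it reaches from about 0.2 to 0.875 m from the base axis. Payload 3.4 kg.
Tool frame: the origin (TCP) lies at the very end of the fingers, on their centre line; the grasp point (between the pads) lies 19 mm behind it (robot.tcp_to_grasp is the distance from the TCP to the grasp point, in m); z points along the fingers, y is the line along which they close (so a half turn about z gives the same grasp; the last joint's range is limited). The gripper opens to 94 mm and grips with 3 to 60 N. Pads are 16 mm wide; open, the fingers measure 119 mm over their backs; the gripper's body (75 mm by 177 mm) begins 78 mm behind the grasp point.
Start: joints at [1.026, 0.276, 1.505, -0, 1.361, -0.121], TCP at [0.236, 0.524, 0.205] pointing down, gripper open.
Joint ranges: [-2.89, 2.89], [-0.75, 2.08], [0.22, 2.7], [-1.18, 4.32], [0.11, 2.71], [-2.7, 2.7]. Speed limits (rad/s): [2.57, 2.57, 3.14, 3.14, 3.14, 3.14].

INTERFACE

Orientations are given as a rotation vector (axis times angle).
In Python, from station import robot gives the robot as it stands. The module is installed in compiled form; this text tells all that it offers.
- The arm moves only by the shell command python3 -m handwheel 'ROWS' [FORCE]. ROWS is JSON, a list of rows, each an object of numbers: "tx", "ty", "tz": the shift along the tool's x, y, z in m; "yaw": the turn about the tool's z in degrees; "jaw": the opening, from -1 (shut) to 1 (fully open). A call has 1 to 20 rows; each row shifts and turns the commanded pose from where the row before left it, along the tool's axes as they then stand; what a row does not reach is not made up. A row lasts 1/8 s, in which the tool goes at most 62.5 mm and 10.7 degrees, less where a joint would pass 70% of its speed; a pose out of reach is approached as far as the arm can. A call with a gripper value outside its range is refused whole. The fingers move at their own pace and stop on an object; FORCE is the grip in N (left out, the last holds). Time passes only in rows, so rows that do not move let the fingers close. It gives the time, the measured TCP pose, the force, the opening and the grip force at its end, in the units of the state.
- robot.observe(): the state, without advancing time (a new reading comes with each control period).
- robot.grab_frame(name): name is "scene" or "top" or "wrist"; returns (picture, depth): 480x640x3 uint8, blue, green, red; 480x640 float32, m along the optical axis (not along the pixel's ray), 0 where there is no reading.
- robot.camera_info(name): a dict with "vertical_fov" (degrees; the focal length in pixels is half the picture's height over the tangent of half this angle, whatever the lens; pixels are square), "cx", "cy" (the principal point, pixels), "camera_from_world" (4x4, takes a point from world to camera coordinates). Camera axes: x right, y down, z forward; pixel columns grow to the right and rows downward; lengths in m; the calibration is good to about 2 mm. A picture is of the moment at which its call begins: read the wrist's pose just before it. camera_info takes no time and is no camera call; for the wrist camera it gives the pose at the moment of the call.
- robot.finish_job(): hands the job in; it is judged then, once.
Trained networks look in the newest picture that a camera, given by its name, has taken for a name from the list of things; names that differ only in an ending like _2 or _b are one class to them, and where a whole thing is asked for, a point or a joint stands for the part that bears it (a point fixed in the world has none). Each returns a list of dicts, best first, with "confidence" (0 to 1); they miss things now and then, are a little off and sometimes report something else, mostly with a low value. They report only what shows in the picture. A call takes as long as a camera call. They do not tell look-alikes from the thing itself.
- robot.outline_of(camera, name): "mask" (480x640 bool, what is visible of it) and "pixel" ([column, row] in pixels, amid what is visible of it).
- robot.landmark_of(camera, name): "pixel" ([column, row] in pixels: a listed point, or the origin of a listed thing).
The state is a dict: "clock": time; "joint_pos": joint angles; "qd": joint speeds; "effort": joint torques, N m; "position": TCP position; "tcp_rot": TCP orientation; "ft_force": force on the tool from outside, world axes, zero at the start; "torque": the same for the moment, N m; "gripper_width": finger opening in m; "grip_force": force on a finger pad.
Only numpy, scipy, OpenCV 4.12 (cv2) and the standard library are available. Lean on these libraries where they do the work, as an engineer would, in place of code of your own. Each camera call takes 0.05 s, during which the arm holds its last target. There are 200 camera calls.

TASK

Be the third hand at the framing jig: take the long black frame rail, stand it on the jig's bed, square and centred against both side-rail ends at the open side of the little solar panel, and press the sprung panel back until its orange pointer stands in the green zone, never as far as the red one. Hold it steady there for three seconds and finish while still gripping and pressing, so that a colleague can drive the corner screws. Leave the short silver rail, the tin and the screwdriver where they are.

Things in the scene. Friction and masses are not known exactly. Their poses are not given: they have to be found in the camera images.
- rail: The long black frame rail, a straight bar 12 mm wide (x), 224 mm long (y), 40 mm tall (z), about 0.16 kg, the same either way round. It starts upright on the table. Origin: centre of its underside; z up.
- panel: Small solar panel in the jig, framed in black on three sides. Origin: middle of its open edge, level with the bed's top (12 mm above the table); x points into the panel, the way it yields; y along the open edge; z up. Two side rails, 12 mm wide, 40 mm tall, centred at y = -106 and 106 mm, end at x = 0. The long rail belongs against these ends: its origin then at x = -6, y = 0, z = 0 mm.
- laminate_edge (a point): Middle of the upper edge of the panel's laminate (clear sheet with blue cells, 200 mm wide between the side rails) at the open side: 3 mm along x and 9 mm above the panel's origin. The laminate is the low part: fingers round the rail's middle pass over it if their tips stay more than 9 mm above the bed. It moves with the panel.
- jig: The fixed jig: plywood bed 300 x 300 mm, 12 mm thick, with a blue end fence behind the panel and a white scale block (38 mm tall) to the +y side. Origin: on the table below the panel's open edge at rest; axes parallel to the panel's, so the panel's x in this frame is how far it is pressed back (0 at rest); the bed reaches from x = -70 to 230 mm and from y = -140 to 160 mm.
- pointer (a point): Orange pointer line on the panel's sled, over the scale block: 70 mm along x and 138 mm along y from the panel's origin, 44 mm above the table. It moves with the panel, up to 38 mm along x; a spring resists with 0.5 N per mm from rest (friction 0.2 N). Pressed back 10 to 22 mm (5 to 11 N) it stands in the green zone, at 30 mm it reaches the red one.
- green_zone (a point): Middle of the 12 mm wide green zone on top of the scale block. At rest the pointer stands 16 mm short of it (towards the open side). The red zone lies 20 mm further on.
- short_rail: Bystander: short silver rail, 12 x 120 x 40 mm, upright on the table beside the long one, some 80 mm off. Origin: centre of its underside.
- tin: Bystander: round blue tin of brass wool, 68 mm across, 34 mm tall, standing off the far end of the long rail. Origin: centre of its underside.
- screwdriver: Bystander: the colleague's screwdriver lying on the table in front of the jig. Red handle, steel blade, 200 mm long, 26 mm thick. Origin: near its middle, on the table.
Mind the look-alikes: they are no part of the job. Of the things like the rail, leave any that is white; of the rest the smaller one is meant.

How it is judged:
On the way:
1. the rail, gripped, square, centred and standing on the bed, presses the panel back with the pointer in the green zone, for 3 s on end (x of panel in the frame of jig between 0.01 and 0.022 m and contact force between rail and panel between 4 and 13 N and x of rail in the frame of panel between -0.011 and -0.002 m and y of rail in the frame of panel between -0.006 and 0.006 m and z of rail in the frame of panel between -0.004 and 0.005 m and angle between the y axis of rail and the y axis of panel, either way round below 0.03 rad and angle between rail's own z axis and vertical below 0.06 rad and contact force between the fingers and rail above 1 N), for 3 s.
At the end, for the whole second after the job is handed in: Still gripped and pressing for the last second: panel pressed back 10-22 mm, under 5 mm/s; rail-panel force 4-13 N; rail origin 2-11 mm before the open edge, centred within 6 mm, underside within 5 mm above the bed (4 below), parallel within 0.03 rad, upright within 0.06 rad (all of step 1 and linear speed of panel below 0.005 m/s); the arm keeps its last pose, push and grip.
It fails at once if the pointer reached the red zone (panel pressed 30 mm or more) (x of panel in the frame of jig above 0.03 m).
It fails at once if the short rail was disturbed (moved over 25 mm) (distance of short_rail from where it was at the start of the episode above 0.025 m).
It fails at once if the tin was disturbed (moved over 25 mm) (distance of tin from where it was at the start of the episode above 0.025 m).
It fails at once if the screwdriver was disturbed (moved over 25 mm) (distance of screwdriver from where it was at the start of the episode above 0.025 m).
It also fails if it takes over 48 s, if anything falls off the work surface, if the arm or the gripper's body presses on something with over 40 N, if the wrist force passes 120 N, or if a joint passes its speed limit or range.

## Working session

There is one attempt and no reset: what is moved stays moved. The work goes in short steps, Python scripts to look and compute and a shell command to move; the robot and the scene stay as the last step left them, time stands still between calls to the robot, and variables do not carry over. Pictures are saved under pics/ and viewed, at most 10 in all, crops included, and the job is handed in when it is done.

```bash
mkdir -p pics; cat > h.py <<'E'
import numpy as np,cv2
from station import robot
from scipy.spatial.transform import Rotation as R
def info(n):
    c=robot.camera_info(n); f=240/np.tan(np.radians(c["vertical_fov"])/2)
    return f,c["cx"],c["cy"],np.linalg.inv(np.array(c["camera_from_world"]))
def cloud(n,d):
    f,cx,cy,T=info(n); v,u=np.mgrid[:480,:640]
    P=np.stack([(u-cx)*d/f,(v-cy)*d/f,d],-1)
    W=P@T[:3,:3].T+T[:3,3]; W[d<=0]=np.nan; return W
def onplane(n,px,z):
    f,cx,cy,T=info(n); r=T[:3,:3]@np.array([(px[0]-cx)/f,(px[1]-cy)/f,1]); return T[:3,3]+r*(z-T[2,3])/r[2]
E
python3 - <<'E'
from h import *
s=robot.observe();print(s)
for n in("top","scene"):
    p,d=robot.grab_frame(n);cv2.imwrite(f"pics/{n}0.png",p);np.save(f"{n}0.npy",d)
    W=cloud(n,d);f,cx,cy,T=info(n);print(n,T[:3,3].round(3),T[:3,2].round(2),f)
    for t in("rail","short_rail","tin","screwdriver","jig","panel"):
        for o in robot.outline_of(n,t)[:4]:
            q=W[o["mask"]];q=q[~np.isnan(q[:,0])]
            print(t,round(o["confidence"],2),np.round(o["pixel"]),o["mask"].sum(),np.median(q,0).round(3) if len(q) else None, np.percentile(q[:,2],95).round(3) if len(q) else None)
    for t in("pointer","green_zone","laminate_edge","panel","jig","rail"):
        for o in robot.landmark_of(n,t)[:3]: print("L",t,round(o["confidence"],2),np.round(o["pixel"],1))
E
```

```text
{'clock': 0.0, 'joint_pos': array([ 1.02600176e+00,  2.76606436e-01,  1.50608389e+00, -5.14476085e-06,
        1.36066890e+00, -1.21005119e-01]), 'qd': array([ 0.00127059,  0.00236312,  0.00052444,  0.00110341, -0.00062489,
        0.00041275]), 'effort': array([-4.23717102e-04, -4.04570818e+01, -2.37236720e+01,  7.01820594e-02,
        3.42517497e-02, -1.35661130e-04]), 'position': array([0.23617923, 0.52366709, 0.20461782]), 'tcp_rot': array([-6.60594299e-01, -3.07076793e+00,  2.62467688e-03]), 'ft_force': array([0.29277106, 0.19427131, 0.0973653 ]), 'torque': array([ 0.03602129, -0.0470496 , -0.05433048]), 'grip_force': 0.0, 'gripper_width': 0.09413260258758259}
top [0.379 0.061 0.975] [ 0.12  0.02 -0.99] 438.2078087268138
rail 0.9 [256. 234.] 886 [0.504 0.236 0.039] 0.042
rail 0.8 [470. 331.] 1220 [ 0.283 -0.22   0.037] 0.041
rail 0.61 [181. 359.] 1412 [0.241 0.387 0.055] 0.058
short_rail 0.64 [214. 236.] 537 [0.492 0.328 0.038] 0.042
tin 0.59 [247. 158.] 734 [0.669 0.253 0.029] 0.034
screwdriver 0.92 [469. 249.] 662 [ 0.461 -0.23   0.022] 0.026
jig 0.64 [434. 172.] 18177 [ 0.632
[... 401 characters left out ...]
0.238 0.04 ] 0.043
rail 0.81 [476. 186.] 3242 [0.253 0.374 0.036] 0.058
short_rail 0.63 [458. 262.] 690 [0.5   0.33  0.035] 0.042
short_rail 0.6 [163. 294.] 9786 [ 0.651 -0.173  0.024] 0.053
tin 0.65 [407. 337.] 1452 [0.678 0.255 0.028] 0.034
screwdriver 0.9 [177. 219.] 744 [ 0.466 -0.231  0.019] 0.027
screwdriver 0.7 [166. 293.] 9576 [ 0.65  -0.173  0.024] 0.053
jig 0.89 [177. 306.] 22490 [ 0.677 -0.153  0.021] 0.052
panel 0.69 [165. 292.] 10025 [ 0.652 -0.174  0.023] 0.053
L pointer 0.63 [244.5 273.4]
L green_zone 0.6 [247.  281.8]
L laminate_edge 0.9 [174.4 257.5]
L panel 0.97 [178.5 258.8]
L jig 0.63 [175.6 266.5]
L rail 0.9 [401.8 269.8]
L rail 0.86 [207. 175.]
L rail 0.81 [473.2 195. ]
```

View pics/top0.png

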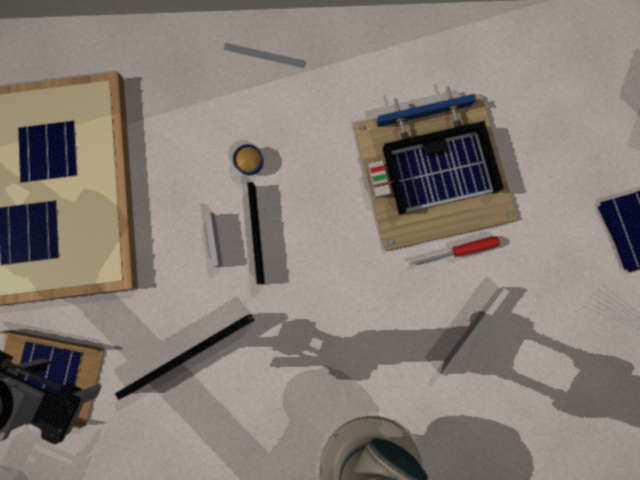

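View pics/scene0.png

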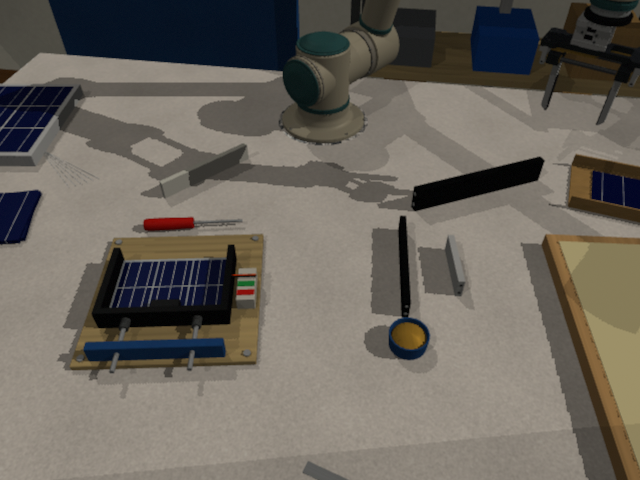

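Top view: the target rail is the black bar at about (256,234), beside the silver one at (210,236) and the tin at (247,158). The big black bar at (181,359) and the pale one at (470,331) are look-alikes. The jig is at (434,172), its open side toward the robot. The scene view agrees.

```bash
python3 - <<'E'
from h import *
for n in("top","scene"):
    d=np.load(n+"0.npy");W=cloud(n,d);im=cv2.imread(f"pics/{n}0.png")
    X,Y,Z=W[...,0],W[...,1],W[...,2]
    t=(abs(X-.55)<.1)&(abs(Y-.1)<.06);print(n,"table z",np.nanmedian(Z[t]))
    m=(abs(X-.515)<.14)&(abs(Y-.24)<.045)&(Z>.03)&(Z<.05)&(im.max(2)<60)
    r=cv2.minAreaRect(W[m][:,:2].astype(np.float32)*1000);print("rail",m.sum(),r,np.median(W[m][:,2]))
    q=W[m][:,:2];c=q.mean(0);v=np.linalg.svd(q-c)[2][0];a=(q-c)@v;print(" axis deg",np.degrees(np.arctan2(v[1],v[0])),"mid",c+v*(a.max()+a.min())/2,"len",np.ptp(a))
    m=(abs(X-.64)<.16)&(abs(Y+.17)<.16)&(Z>.046)&(Z<.06)
    k,lab,st,ce=cv2.connectedComponentsWithStats(m.astype(np.uint8))
    for i in range(1,k):
        if st[i,4]>60:
            q=W[lab==i];print("hi",st[i,4],ce[i].round(),q.mean(0).round(4),cv2.minAreaRect(q[:,:2].astype(np.float32)*1000),[ (im[lab==i]).mean(0).round()])
    # bed outline
    m=(abs(X-.63)<.25)&(abs(Y+.155)<.25)&(Z>.007)&(Z<.07)
    k,lab,st,ce=cv2.connectedComponentsWithStats(m.astype(np.uint8));i=1+np.argmax(st[1:,4])
    r=cv2.minAreaRect(W[lab==i][:,:2].astype(np.float32)*1000);print("bed",r,cv2.boxPoints(r).round())
    big=cv2.resize(im[120:300,330:540] if n=="top" else im[210:390,60:290],None,fx=3.4,fy=3.3,interpolation=cv2.INTER_CUBIC);cv2.imwrite(f"pics/{n}jig.png",big[:600,:800])
f,cx,cy,T=info("top")
for nm,px,z in(("ptr",(380,185.7),.044),("lam",(448.2,202),.021),("panel",(449,196.7),.012),("jig",(449.9,204.2),0),("rail",(259.7,235.5),0)):print(nm,onplane("top",px,z).round(4))
for nm,px,z in(("ptr",(244.5,273.4),.044),("green",(247,281.8),.038),("lam",(174.4,257.5),.021),("panel",(178.5,258.8),.012),("jig",(175.6,266.5),0),("rail",(401.8,269.8),0)):print(nm,onplane("scene",px,z).round(4))
E
```

```text
top table z -0.00018604433890379024
rail 592 ((519.2098388671875, 237.2297821044922), (252.26998901367188, 20.1774845123291), 2.6000442504882812) 0.0397304472328866
 axis deg -174.8450779687989 mid [0.51870836 0.23781794] len 0.2520131127461401
hi 65 [398. 114.] [ 0.7566 -0.0811  0.0473] ((755.5579833984375, -80.93144226074219), (15.673373222351074, 49.69459533691406), 12.156733512878418) [array([85., 53., 33.])]
hi 1452 [441. 154.] [ 0.6631 -0.1693  0.0513] ((636.9046630859375, -173.1778106689453), (156.0908203125, 225.74966430664062), 11.649964332580566) [array([12., 13., 14.])]
bed ((649.6148681640625, -160.01220703125), (325.94891357421875, 301.3642883300781), 11.675636291503906) [[ 460.  -45.]
 [ 521. -341.]
 [ 840. -275.]
 [ 779.   21.]]
scene table z 0.0005805540304674173
rail 588 ((517.556640625, 239.10826110839844), (256.4267883300781, 21.610668182373047), 8.289323806762695) 0.040494178275966186
 axis deg 5.401817471480083 mid [0.51718086 0.23778308] len 0.25601022733569756
hi 2058 [162. 294.] [ 0.672  -0.1681  0.0516] ((635.6224975585938, -172.94573974609375), (158.39273071
[... 214 characters left out ...]
26709) [array([77., 48., 26.])]
hi 346 [125. 344.] [ 0.7779 -0.1881  0.0471] ((777.9911499023438, -186.16488647460938), (16.581321716308594, 132.0089111328125), 11.69304370880127) [array([77., 48., 26.])]
bed ((646.8516845703125, -159.7821044921875), (327.8103332519531, 300.5376892089844), 11.795654296875) [[ 456.  -46.]
 [ 517. -340.]
 [ 838. -273.]
 [ 777.   21.]]
ptr [ 0.5973 -0.0366  0.044 ]
lam [ 0.5621 -0.187   0.021 ]
panel [ 0.5758 -0.1917  0.012 ]
jig [ 0.5611 -0.1959  0.    ]
rail [0.5007 0.2327 0.    ]
ptr [ 0.5981 -0.0431  0.044 ]
green [ 0.6117 -0.0354  0.038 ]
lam [ 0.5606 -0.1935  0.021 ]
panel [ 0.5546 -0.1893  0.012 ]
jig [ 0.5645 -0.1938  0.    ]
rail [0.5013 0.2358 0.    ]
```

View pics/topjig.png

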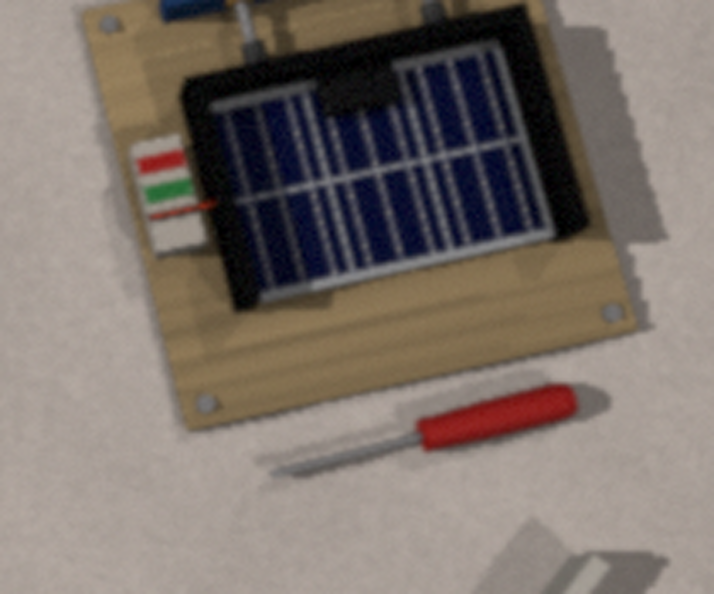

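The zoomed crop shows the panel turned by roughly 12°, with its open edge facing the robot. The pointer (orange line) sits below the green patch. Next I refine the rail's pose and compute the approach.

```bash
cat >> h.py <<'E'
def plan(target,ydeg):
    s=robot.observe(); M=R.from_rotvec(s["tcp_rot"]).as_matrix()
    a=np.degrees(np.arctan2(M[1,1],M[0,1])); dy=(ydeg-a+180)%360-180
    dw=-dy; M2=M@R.from_euler("z",dw,degrees=True).as_matrix()
    d=np.array(target)-s["position"]
    print("t",s["clock"].__round__(2) if hasattr(s["clock"],"__round__") else s["clock"],"pos",s["position"].round(4),"yang",a.round(2),"tilt",M[:,2].round(4),"w",round(float(s["gripper_width"]),4),"gf",round(float(s["grip_force"]),1),"F",s["ft_force"].round(2))
    print("yaw",dw.round(2),"then shift mm",(M2.T@d*1000).round(1),"| shift before yaw",(M.T@d*1000).round(1))
E
python3 - <<'E'
from h import *
C=[]
for n in("top","scene"):
    d=np.load(n+"0.npy");W=cloud(n,d);im=cv2.imread(f"pics/{n}0.png")
    m=(W[...,0]>.36)&(W[...,0]<.63)&(abs(W[...,1]-.24)<.04)&(W[...,2]>.037)&(W[...,2]<.046)
    k,lab,st,ce=cv2.connectedComponentsWithStats(m.astype(np.uint8));i=1+np.argmax(st[1:,4])
    q=W[lab==i][:,:2]
    r=cv2.minAreaRect(q.astype(np.float32)*1000);print(st[i,4],r)
    C.append(np.array(r[0])/1000)
c=np.mean(C,0);print(c)
plan([*c,.12],95.2)
E
```

```text
574 ((504.09222412109375, 237.61651611328125), (222.8719940185547, 12.897625923156738), 5.198347568511963)
600 ((501.9914855957031, 237.54132080078125), (225.73233032226562, 12.5899019241333), 5.2707600593566895)
[0.50304185 0.23757892]
t 1.3 pos [0.2365 0.5241 0.2055] yang 65.72 tilt [ 1.e-04  1.e-04 -1.e+00] w 0.0941 gf 0.0 F [-0.37  0.15 -0.34]
yaw -29.48 then shift mm [-239.5 -309.6   85.5] | shift before yaw [-360.8 -151.6   85.5]
```

```bash
python3 -m handwheel '[{"yaw":-10},{"yaw":-10},{"yaw":-9.5},{"tx":-0.03,"ty":-0.0387},{"tx":-0.03,"ty":-0.0387},{"tx":-0.03,"ty":-0.0387},{"tx":-0.03,"ty":-0.0387},{"tx":-0.03,"ty":-0.0387},{"tx":-0.03,"ty":-0.0387},{"tx":-0.03,"ty":-0.0387},{"tx":-0.0295,"ty":-0.0387,"jaw":-0.1},{"tz":0.03},{"tz":0.03},{},{}]'
python3 - <<'E'
from h import *
p,d=robot.grab_frame("wrist");cv2.imwrite("pics/w1.png",p)
W=cloud("wrist",d)
m=(W[...,0]>.36)&(W[...,0]<.63)&(abs(W[...,1]-.24)<.04)&(W[...,2]>.034)&(W[...,2]<.048)
k,lab,st,ce=cv2.connectedComponentsWithStats(m.astype(np.uint8));i=1+np.argmax(st[1:,4])
print(st[i],cv2.minAreaRect(W[lab==i][:,:2].astype(np.float32)*1000))
plan([.503,.2376,.014],95.2)
E
```

```text
validation failed for argument at $[0]...
Traceback (most recent call last):
ValueError: attempt to get argmax of an empty sequence
```

View pics/w1.png

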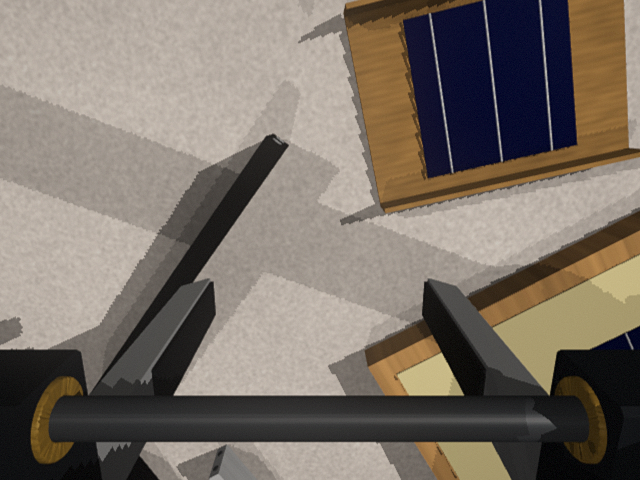

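The call was refused and the arm hasn't moved. The picture is still the start view, with the large look-alike rail at (190,240). Each row may need every key, so I retry with full rows.

```bash
python3 -m handwheel '[{"tx":0,"ty":0,"tz":0,"yaw":-10,"jaw":1},{"tx":0,"ty":0,"tz":0,"yaw":-10,"jaw":1},{"tx":0,"ty":0,"tz":0,"yaw":-9.5,"jaw":1},{"tx":-0.03,"ty":-0.0387,"tz":0,"yaw":0,"jaw":1},{"tx":-0.03,"ty":-0.0387,"tz":0,"yaw":0,"jaw":1},{"tx":-0.03,"ty":-0.0387,"tz":0,"yaw":0,"jaw":1},{"tx":-0.03,"ty":-0.0387,"tz":0,"yaw":0,"jaw":1},{"tx":-0.03,"ty":-0.0387,"tz":0,"yaw":0,"jaw":1},{"tx":-0.03,"ty":-0.0387,"tz":0,"yaw":0,"jaw":1},{"tx":-0.03,"ty":-0.0387,"tz":0,"yaw":0,"jaw":1},{"tx":-0.0295,"ty":-0.0387,"tz":0,"yaw":0,"jaw":0},{"tx":0,"ty":0,"tz":0.03,"yaw":0,"jaw":0},{"tx":0,"ty":0,"tz":0.03,"yaw":0,"jaw":0},{"tx":0,"ty":0,"tz":0,"yaw":0,"jaw":0},{"tx":0,"ty":0,"tz":0,"yaw":0,"jaw":0}]'
python3 - <<'E'
from h import *
p,d=robot.grab_frame("wrist");cv2.imwrite("pics/w2.png",p)
W=cloud("wrist",d)
m=(W[...,0]>.36)&(W[...,0]<.63)&(abs(W[...,1]-.24)<.04)&(W[...,2]>.034)&(W[...,2]<.048)
k,lab,st,ce=cv2.connectedComponentsWithStats(m.astype(np.uint8))
for i in range(1,k):
    if st[i,4]>300: print(st[i],cv2.minAreaRect(W[lab==i][:,:2].astype(np.float32)*1000))
plan([.503,.2376,.014],95.2)
E
```

```text
clock: 3.22
position: [0.5038, 0.238, 0.1465]
tcp_rot: [-0.143, 3.137, 0.001]
ft_force: [0.2, -0.4, 0.1]
gripper_width: 0.0491
grip_force: 0.0
[ 309   60   19  317 5551] ((502.8443908691406, 237.10723876953125), (224.77391052246094, 12.033943176269531), 5.211321830749512)
t 3.27 pos [0.5041 0.2382 0.1469] yang 95.24 tilt [ 2.5e-03  9.0e-04 -1.0e+00] w 0.0472 gf 0.0 F [ 0.59 -0.1   0.78]
yaw 0.04 then shift mm [  1.5  -0.6 132.9] | shift before yaw [  1.5  -0.6 132.9]
```

View pics/w2.png

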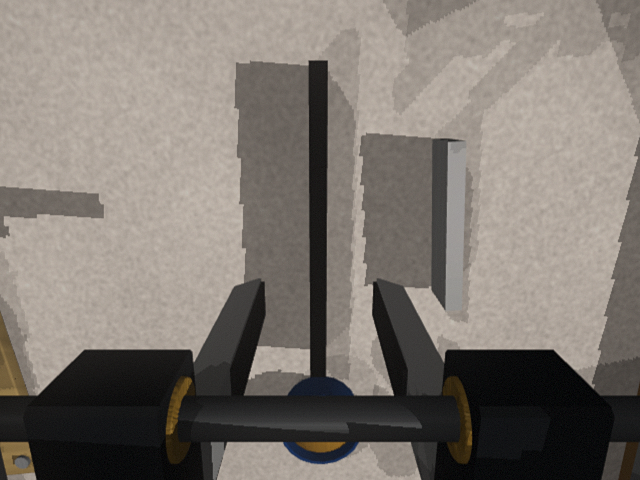

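The rail (318, 60–375) lies between the open fingers (265 and 375), square to them. The silver rail at (455,220) is clear. Descend and grip.

```bash
python3 -m handwheel '[{"tx":0.001,"ty":-0.001,"tz":0.03,"yaw":0,"jaw":0},{"tx":0,"ty":0,"tz":0.03,"yaw":0,"jaw":0},{"tx":0,"ty":0,"tz":0.03,"yaw":0,"jaw":0},{"tx":0,"ty":0,"tz":0.025,"yaw":0,"jaw":0},{"tx":0,"ty":0,"tz":0.0125,"yaw":0,"jaw":0},{"tx":0,"ty":0,"tz":0.005,"yaw":0,"jaw":0},{"tx":0,"ty":0,"tz":0,"yaw":0,"jaw":0},{"tx":0,"ty":0,"tz":0,"yaw":0,"jaw":-1},{"tx":0,"ty":0,"tz":0,"yaw":0,"jaw":-1},{"tx":0,"ty":0,"tz":0,"yaw":0,"jaw":-1},{"tx":0,"ty":0,"tz":0,"yaw":0,"jaw":-1},{"tx":0,"ty":0,"tz":0,"yaw":0,"jaw":-1},{"tx":0,"ty":0,"tz":0,"yaw":0,"jaw":-1}]' 40
python3 - <<'E'
from h import *
plan([.503,.2372,.014],95.2)
E
```

```text
clock: 4.9
position: [0.5023, 0.2367, 0.0132]
tcp_rot: [-0.143, 3.138, 0.0]
ft_force: [0.4, 0.2, 2.0]
gripper_width: 0.0116
grip_force: 40.0
t 4.9 pos [0.5023 0.2367 0.0132] yang 95.22 tilt [ 3.e-04  3.e-04 -1.e+00] w 0.0116 gf 40.0 F [0.45 0.23 2.  ]
yaw 0.02 then shift mm [-0.7  0.4 -0.8] | shift before yaw [-0.7  0.4 -0.8]
```

Gripped at 11.6 mm opening with 40 N. Lift and turn.

```bash
python3 -m handwheel '[{"tx":0,"ty":0,"tz":-0.01,"yaw":0,"jaw":-1},{"tx":0,"ty":0,"tz":-0.03,"yaw":0,"jaw":-1},{"tx":0,"ty":0,"tz":-0.04,"yaw":0,"jaw":-1},{"tx":0,"ty":0,"tz":-0.04,"yaw":0,"jaw":-1},{"tx":0,"ty":0,"tz":-0.02,"yaw":0,"jaw":-1},{"tx":0,"ty":0,"tz":0,"yaw":5,"jaw":-1},{"tx":0,"ty":0,"tz":0,"yaw":9,"jaw":-1},{"tx":0,"ty":0,"tz":0,"yaw":10,"jaw":-1},{"tx":0,"ty":0,"tz":0,"yaw":10,"jaw":-1},{"tx":0,"ty":0,"tz":0,"yaw":10,"jaw":-1},{"tx":0,"ty":0,"tz":0,"yaw":10,"jaw":-1},{"tx":0,"ty":0,"tz":0,"yaw":10,"jaw":-1},{"tx":0,"ty":0,"tz":0,"yaw":10,"jaw":-1},{"tx":0,"ty":0,"tz":0,"yaw":6,"jaw":-1},{"tx":0,"ty":0,"tz":0,"yaw":3.5,"jaw":-1},{"tx":0,"ty":0,"tz":0,"yaw":0,"jaw":-1}]'
python3 - <<'E'
from h import *
plan([.5208,-.197,.14],11.7)
E
```

```text
clock: 6.9
position: [0.5019, 0.2363, 0.153]
tcp_rot: [-1.982, -2.437, 0.001]
ft_force: [0.0, 0.5, -2.3]
gripper_width: 0.0119
grip_force: 40.0
t 6.9 pos [0.5019 0.2363 0.153 ] yang 11.76 tilt [-4.e-04 -3.e-04 -1.e+00] w 0.0119 gf 40.0 F [ 0.02  0.52 -2.27]
yaw 0.06 then shift mm [-428.2  -69.4   13.1] | shift before yaw [-428.1  -69.8   13.1]
```

```bash
python3 -m handwheel '[{"tx":-0.02,"ty":-0.004,"tz":0,"yaw":0,"jaw":-1},{"tx":-0.04,"ty":-0.007,"tz":0,"yaw":0,"jaw":-1},{"tx":-0.05,"ty":-0.008,"tz":0,"yaw":0,"jaw":-1},{"tx":-0.05,"ty":-0.008,"tz":0,"yaw":0,"jaw":-1},{"tx":-0.05,"ty":-0.008,"tz":0,"yaw":0,"jaw":-1},{"tx":-0.05,"ty":-0.008,"tz":0,"yaw":0,"jaw":-1},{"tx":-0.05,"ty":-0.008,"tz":0,"yaw":0,"jaw":-1},{"tx":-0.05,"ty":-0.008,"tz":0,"yaw":0,"jaw":-1},{"tx":-0.04,"ty":-0.007,"tz":0,"yaw":0,"jaw":-1},{"tx":-0.02,"ty":-0.003,"tz":0,"yaw":0,"jaw":-1},{"tx":-0.008,"ty":0,"tz":0,"yaw":0,"jaw":-1},{"tx":0,"ty":0,"tz":0,"yaw":0,"jaw":-1},{"tx":0,"ty":0,"tz":0,"yaw":0,"jaw":-1},{"tx":0,"ty":0,"tz":0,"yaw":0,"jaw":-1}]'
cat > m.py <<'E'
from h import *
import sys
tag,z0=sys.argv[1],float(sys.argv[2])   # z0: rail underside height
for n in("scene","wrist"):
    p,d=robot.grab_frame(n);cv2.imwrite(f"pics/{n}{tag}.png",p);W=cloud(n,d)
    def rect(m,nm):
        k,lab,st,ce=cv2.connectedComponentsWithStats(m.astype(np.uint8))
        for i in range(1,k):
            if st[i,4]>120:
                q=W[lab==i];r=cv2.minAreaRect(q[:,:2].astype(np.float32)*1000);print(n,nm,st[i,4],np.round(r[0],1),np.round(r[1],1),round(r[2],2),"z",np.median(q[:,2]).round(4))
    X,Y,Z=[W[...,i] for i in range(3)];dk=p.max(2)<70
    near=(abs(X-.63)<.2)&(abs(Y+.17)<.18)
    rect(near&(abs(Z-.052)<.005)&dk,"frame/low")
    if z0>.02: rect(near&(abs(Z-z0-.04)<.005)&dk,"rail")
E
python3 m.py a .14
python3 - <<'E'
from h import *
plan([.5208,-.197,.06],11.7)
E
```

```text
clock: 8.65
position: [0.5216, -0.1953, 0.153]
tcp_rot: [-1.981, -2.438, -0.0]
ft_force: [-0.2, 0.4, -1.6]
gripper_width: 0.0114
grip_force: 40.0
scene frame/low 1956 [ 636.5 -172.5] [156.5 225.3] 11.65 z 0.0521
scene rail 363 [ 510.5 -138.1] [ 17.5 106.8] 9.47 z 0.1799
scene rail 366 [ 533.9 -245.3] [ 24.4 120. ] 4.46 z 0.1795
wrist frame/low 13300 [ 636.6 -174. ] [155.7 225.7] 12.37 z 0.0518
wrist rail 12479 [ 512.2 -157.5] [ 14.5 143. ] 12.61 z 0.1798
wrist rail 1007 [ 533.8 -259.5] [11.3 21.3] 12.24 z 0.1797
t 8.75 pos [ 0.5217 -0.1957  0.153 ] yang 11.79 tilt [ 0.e+00  2.e-04 -1.e+00] w 0.012 gf 40.0 F [-0.68  0.05 -2.97]
yaw 0.09 then shift mm [-1.1 -1.1 93. ] | shift before yaw [-1.1 -1.1 93. ]
```

View pics/wrista.png

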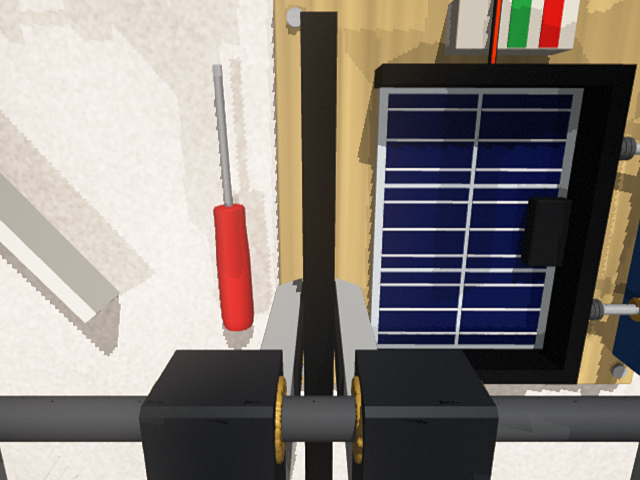

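In the wrist picture the black rail (318, 15–280) is parallel to the panel's open edge (375), with a clear gap and the bed below. The screwdriver (230,265) is off to the side. Lower it to about 1 mm above the bed.

```bash
python3 -m handwheel '[{"tx":-0.0007,"ty":0,"tz":0.02,"yaw":0.1,"jaw":-1},{"tx":0,"ty":0,"tz":0.03,"yaw":0,"jaw":-1},{"tx":0,"ty":0,"tz":0.03,"yaw":0,"jaw":-1},{"tx":0,"ty":0,"tz":0.02,"yaw":0,"jaw":-1},{"tx":0,"ty":0,"tz":0.01,"yaw":0,"jaw":-1},{"tx":0,"ty":0,"tz":0.01,"yaw":0,"jaw":-1},{"tx":0,"ty":0,"tz":0.006,"yaw":0,"jaw":-1},{"tx":0,"ty":0,"tz":0,"yaw":0,"jaw":-1},{"tx":0,"ty":0,"tz":0,"yaw":0,"jaw":-1}]'
python3 m.py b .013
python3 - <<'E'
from h import *
plan([.5208,-.197,.0263],11.7)
E
```

```text
clock: 9.88
position: [0.5222, -0.1974, 0.0274]
tcp_rot: [1.985, 2.434, 0.0]
ft_force: [-0.2, -0.8, -1.9]
gripper_width: 0.0118
grip_force: 40.0
scene frame/low 340 [ 510.  -139.1] [ 16.5 101.8] 11.66 z 0.0539
scene frame/low 290 [ 537.7 -247.5] [ 16.2 119. ] 5.16 z 0.0531
scene frame/low 1973 [ 635. -173.] [159.8 225.4] 11.48 z 0.0521
wrist frame/low 8692 [572.1 -78.4] [71.5 12.7] 11.79 z 0.0518
wrist frame/low 12563 [ 513.8 -159. ] [ 14.5 143. ] 10.71 z 0.0541
wrist frame/low 1022 [ 534.2 -261.2] [11.5 21.5] 10.65 z 0.0541
t 9.97 pos [ 0.5221 -0.1974  0.0274] yang 11.62 tilt [ 1.e-03 -4.e-04 -1.e+00] w 0.0115 gf 40.0 F [ 0.05 -0.45 -2.  ]
yaw -0.08 then shift mm [ 0.7 -1.2  1.1] | shift before yaw [ 0.7 -1.2  1.1]
```

View pics/sceneb.png

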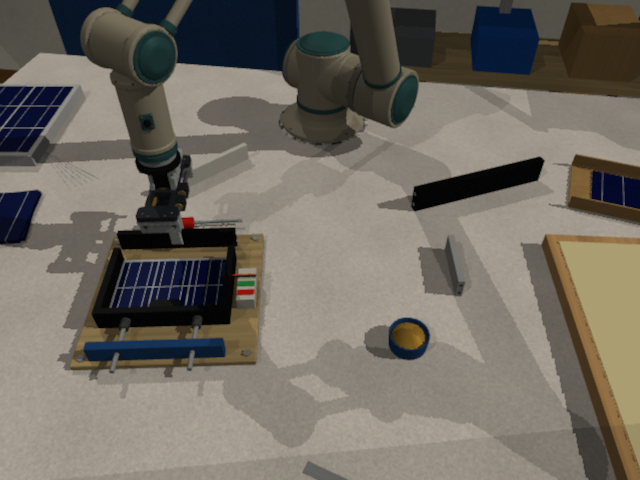

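The scene view shows the rail (118–237, 238) standing over the bed in front of the open side. Screwdriver, tin and silver rail are untouched. Approach to near contact.

```bash
python3 -m handwheel '[{"tx":0.0013,"ty":0.006,"tz":0.001,"yaw":0,"jaw":-1},{"tx":0,"ty":0.008,"tz":0,"yaw":0,"jaw":-1},{"tx":0,"ty":0.008,"tz":0,"yaw":0,"jaw":-1},{"tx":0,"ty":0.004,"tz":0,"yaw":0,"jaw":-1},{"tx":0,"ty":0,"tz":0,"yaw":0,"jaw":-1},{"tx":0,"ty":0,"tz":0,"yaw":0,"jaw":-1}]'
python3 - <<'E'
from h import *
plan([.5208,-.197,.0263],11.7)
p,d=robot.grab_frame("wrist");cv2.imwrite("pics/w3.png",p);W=cloud("wrist",d);X,Y,Z=[W[...,i] for i in range(3)]
near=(abs(X-.6)<.2)&(Y>-.22)&(Y<-.03)&(Z>.047)&(Z<.058)&(p.max(2)<70)
k,lab,st,ce=cv2.connectedComponentsWithStats(near.astype(np.uint8));n=np.array([.979,.203]);u=np.array([-.203,.979])
for i in range(1,k):
    if st[i,4]<500: continue
    q=W[lab==i][:,:2]*1000; a,b=q@n,q@u; print(st[i],"n",np.percentile(a,[.5,99.5]).round(1),"u",np.percentile(b,[.5,99.5]).round(1))
    if np.ptp(b)>60:
        bb=np.arange(b.min()+3,b.max()-3,3)
        E=np.array([(t,a[abs(b-t)<1.5].max(),a[abs(b-t)<1.5].min()) for t in bb if (abs(b-t)<1.5).sum()>5])
        print(" slope deg front/back",[np.degrees(np.arctan(np.polyfit(E[:,0],E[:,j],1)[0])).round(2) for j in(1,2)])
E
```

```text
clock: 10.72
position: [0.5466, -0.1906, 0.0258]
tcp_rot: [-1.985, -2.434, 0.0]
ft_force: [-0.8, 1.3, -1.9]
gripper_width: 0.0118
grip_force: 40.0
t 10.72 pos [ 0.5466 -0.1906  0.0258] yang 11.62 tilt [-5.e-04  2.e-04 -1.e+00] w 0.0118 gf 40.0 F [-0.83  1.28 -1.87]
yaw -0.08 then shift mm [ -1.  -26.6  -0.5] | shift before yaw [ -1.  -26.6  -0.5]
[  300    12    38   382 12552] n [489.7 501.6] u [-326.4 -187.5]
 slope deg front/back [np.float64(0.01), np.float64(0.14)]
[  357    12   283    43 11759] n [509.1 600.6] u [-199.1 -187. ]
```

View pics/w3.png

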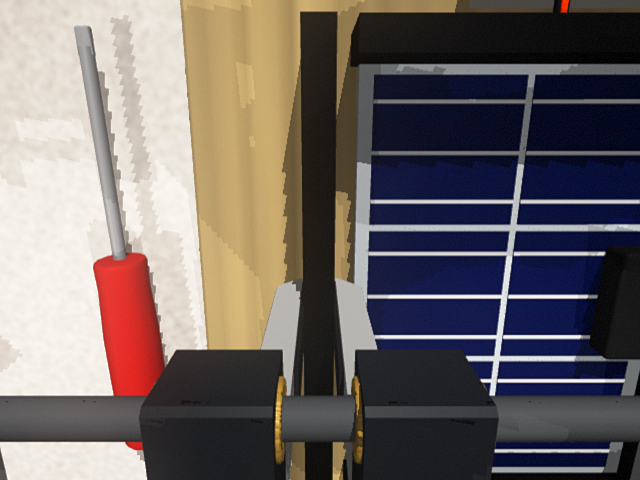

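The rail end (row 12) lines up with the side rail's outer face (row 12). The gap is 7.5 mm and they are parallel. Press 7.5 + 16 mm slowly.

```bash
python3 -m handwheel '[{"tx":0,"ty":0.003,"tz":0,"yaw":0,"jaw":-1},{"tx":0,"ty":0.003,"tz":0,"yaw":0,"jaw":-1},{"tx":0,"ty":0.002,"tz":0,"yaw":0,"jaw":-1},{"tx":0,"ty":0.002,"tz":0,"yaw":0,"jaw":-1},{"tx":0,"ty":0.002,"tz":0,"yaw":0,"jaw":-1},{"tx":0,"ty":0.002,"tz":0,"yaw":0,"jaw":-1},{"tx":0,"ty":0.002,"tz":0,"yaw":0,"jaw":-1},{"tx":0,"ty":0.002,"tz":0,"yaw":0,"jaw":-1},{"tx":0,"ty":0.002,"tz":0,"yaw":0,"jaw":-1},{"tx":0,"ty":0.002,"tz":0,"yaw":0,"jaw":-1},{"tx":0,"ty":0.0015,"tz":0,"yaw":0,"jaw":-1},{"tx":0,"ty":0,"tz":0,"yaw":0,"jaw":-1},{"tx":0,"ty":0,"tz":0,"yaw":0,"jaw":-1},{"tx":0,"ty":0,"tz":0,"yaw":0,"jaw":-1}]'
cat > c.py <<'E'
from h import *
import sys
s=robot.observe();n=np.array([.979,.203]);u=np.array([-.203,.979])
print("F along n",s["ft_force"][:2]@n,"u",s["ft_force"][:2]@u,"torque",s["torque"].round(2))
plan([.5208,-.197,.0263],11.7)
for c in("wrist","scene"):
    p,d=robot.grab_frame(c);cv2.imwrite(f"pics/{c}{sys.argv[1]}.png",p);W=cloud(c,d);X,Y,Z=[W[...,i] for i in range(3)]
    near=(abs(X-.63)<.2)&(Y>-.32)&(Y<-.03)&(Z>.045)&(Z<.06)&(p.max(2)<70);q=W[near]*1000
    a,b=q[:,:2]@n,q[:,:2]@u
    for lo,hi in((-330,-300),(-299,-230),(-220,-200),(-196,-189)):
        m=(b>lo)&(b<hi)&(a<560)
        if m.sum()>20: print(c,(lo,hi),m.sum(),"n",np.percentile(a[m],[1,99]).round(1),"rail top z",q[m&(a<np.percentile(a[m],1)+12),2].mean().round(1))
    print(c,"n far",np.percentile(a,99.8).round(1),"u range",np.percentile(b,[.2,99.8]).round(1))
    for o in robot.landmark_of(c,"pointer")[:1]:
        P=onplane(c,o["pixel"],.044)[:2]*1000;print(c,"ptr jig x",(P@n-510.1-70).round(1),o["confidence"])
E
python3 c.py 4; python3 - <<'E'
import cv2
p=cv2.imread("pics/scene4.png");cv2.imwrite("pics/s4c.png",cv2.resize(p[210:360,70:270],None,fx=4,fy=4,interpolation=cv2.INTER_CUBIC))
E
```

```text
clock: 12.52
position: [0.568, -0.1863, 0.0258]
tcp_rot: [-1.983, -2.433, 0.004]
ft_force: [-6.9, -3.1, 1.1]
gripper_width: 0.0117
grip_force: 40.0
F along n -7.4032599280659 u -1.6309547814100553 torque [-0.62  1.22  0.  ]
t 12.53 pos [ 0.568  -0.1863  0.0258] yang 11.65 tilt [-3.8e-03 -3.0e-04 -1.0e+00] w 0.0117 gf 40.0 F [-6.92 -3.1   1.08]
yaw -0.05 then shift mm [ -0.9 -48.4  -0.4] | shift before yaw [ -0.9 -48.4  -0.4]
wrist (-330, -300) 1946 n [511.6 523.4] rail top z 52.5
wrist (-299, -230) 5974 n [511.5 523.5] rail top z 52.5
wrist (-220, -200) 2251 n [511.7 523.5] rail top z 52.5
wrist (-196, -189) 3460 n [512.2 559.6] rail top z 52.4
wrist n far 622.5 u range [-371.3 -187. ]
scene (-330, -300) 37 n [521.2 536.8] rail top z 47.7
scene (-299, -230) 252 n [510.5 535.9] rail top z 52.0
scene (-220, -200) 74 n [512.8 525.3] rail top z 51.2
scene (-196, -189) 70 n [511.8 559.3] rail top z 52.7
scene n far 731.7 u range [-410.  -185.8]
scene ptr jig x 8.2 0.68
```

View pics/s4c.png

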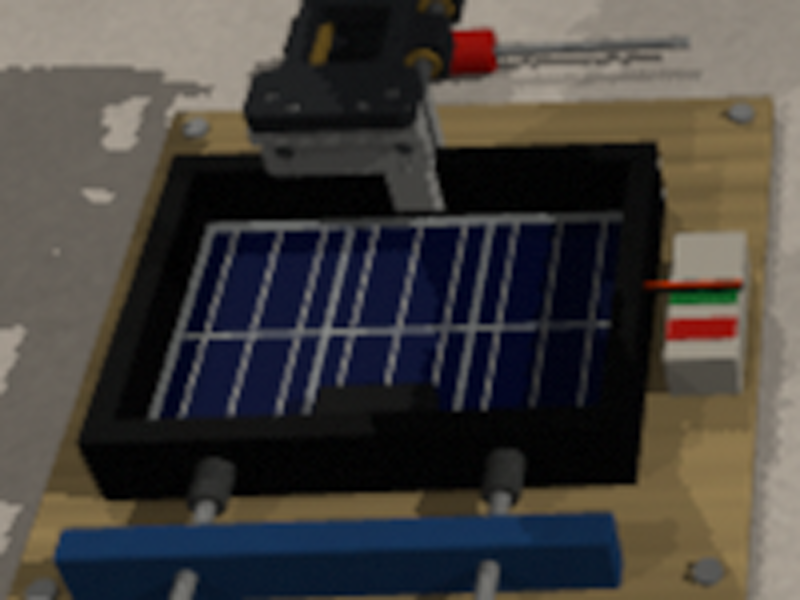

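The rail sits flush against both side-rail ends, standing on the bed. Front face and reaction force (7.4 N) both give about 14 mm of press. The pointer looks short of mid-green mostly from parallax. Nudge 2 mm more and hold over 4 s.

```bash
python3 -m handwheel '[{"tx":0,"ty":0.001,"tz":0,"yaw":0,"jaw":-1},{"tx":0,"ty":0.001,"tz":0,"yaw":0,"jaw":-1},{"tx":0,"ty":0,"tz":0,"yaw":0,"jaw":-1},{"tx":0,"ty":0,"tz":0,"yaw":0,"jaw":-1},{"tx":0,"ty":0,"tz":0,"yaw":0,"jaw":-1},{"tx":0,"ty":0,"tz":0,"yaw":0,"jaw":-1},{"tx":0,"ty":0,"tz":0,"yaw":0,"jaw":-1},{"tx":0,"ty":0,"tz":0,"yaw":0,"jaw":-1},{"tx":0,"ty":0,"tz":0,"yaw":0,"jaw":-1},{"tx":0,"ty":0,"tz":0,"yaw":0,"jaw":-1},{"tx":0,"ty":0,"tz":0,"yaw":0,"jaw":-1},{"tx":0,"ty":0,"tz":0,"yaw":0,"jaw":-1},{"tx":0,"ty":0,"tz":0,"yaw":0,"jaw":-1},{"tx":0,"ty":0,"tz":0,"yaw":0,"jaw":-1},{"tx":0,"ty":0,"tz":0,"yaw":0,"jaw":-1},{"tx":0,"ty":0,"tz":0,"yaw":0,"jaw":-1},{"tx":0,"ty":0,"tz":0,"yaw":0,"jaw":-1},{"tx":0,"ty":0,"tz":0,"yaw":0,"jaw":-1},{"tx":0,"ty":0,"tz":0,"yaw":0,"jaw":-1},{"tx":0,"ty":0,"tz":0,"yaw":0,"jaw":-1}]'
python3 -m handwheel '[{"tx":0,"ty":0,"tz":0,"yaw":0,"jaw":-1},{"tx":0,"ty":0,"tz":0,"yaw":0,"jaw":-1},{"tx":0,"ty":0,"tz":0,"yaw":0,"jaw":-1},{"tx":0,"ty":0,"tz":0,"yaw":0,"jaw":-1},{"tx":0,"ty":0,"tz":0,"yaw":0,"jaw":-1},{"tx":0,"ty":0,"tz":0,"yaw":0,"jaw":-1},{"tx":0,"ty":0,"tz":0,"yaw":0,"jaw":-1},{"tx":0,"ty":0,"tz":0,"yaw":0,"jaw":-1},{"tx":0,"ty":0,"tz":0,"yaw":0,"jaw":-1},{"tx":0,"ty":0,"tz":0,"yaw":0,"jaw":-1},{"tx":0,"ty":0,"tz":0,"yaw":0,"jaw":-1},{"tx":0,"ty":0,"tz":0,"yaw":0,"jaw":-1},{"tx":0,"ty":0,"tz":0,"yaw":0,"jaw":-1},{"tx":0,"ty":0,"tz":0,"yaw":0,"jaw":-1},{"tx":0,"ty":0,"tz":0,"yaw":0,"jaw":-1},{"tx":0,"ty":0,"tz":0,"yaw":0,"jaw":-1}]'
python3 c.py 5
```

```text
clock: 15.22
position: [0.5696, -0.186, 0.0257]
tcp_rot: [-1.982, -2.433, 0.005]
ft_force: [-7.7, -3.6, 1.2]
gripper_width: 0.0119
grip_force: 40.0
clock: 17.23
position: [0.5696, -0.186, 0.0257]
tcp_rot: [-1.982, -2.433, 0.005]
ft_force: [-6.7, -3.8, 1.5]
gripper_width: 0.0115
grip_force: 40.0
F along n -7.293033611051577 u -2.3817264782855285 torque [-0.7   1.36 -0.01]
t 17.23 pos [ 0.5696 -0.186   0.0257] yang 11.66 tilt [-4.6e-03 -4.0e-04 -1.0e+00] w 0.0115 gf 40.0 F [-6.66 -3.81  1.47]
yaw -0.04 then shift mm [ -0.9 -50.   -0.3] | shift before yaw [ -1.  -50.   -0.3]
wrist (-330, -300) 1948 n [513.2 525. ] rail top z 52.5
wrist (-299, -230) 5979 n [513.1 525. ] rail top z 52.5
wrist (-220, -200) 2265 n [513.3 525.1] rail top z 52.5
wrist (-196, -189) 3351 n [513.8 559.5] rail top z 52.4
wrist n far 624.0 u range [-371.3 -187. ]
scene (-330, -300) 30 n [524.2 539. ] rail top z 48.9
scene (-299, -230) 256 n [513.1 538.5] rail top z 51.6
scene (-220, -200) 78 n [512.9 528.2] rail top z 51.9
scene (-196, -189) 69 n [514.2 558.8] rail top z 53.0
scene n far 731.8 u range [-410.2 -185.7]
scene ptr jig x 13.7 0.65
```

Pressed about 15–16 mm at about 8 N, square, centred and steady for over 4 s.

```bash
python3 -c "from station import robot; print(robot.finish_job())"
```

```text
the job is handed in; nothing more can be done
None
```

I handed the job in with the rail still gripped at 40 N and standing on the bed, square and centred to within about 1 mm. By camera and force readings, it holds the panel pressed back about 15 mm at about 8 N, in the green zone, steady for over 4 s; the bystanders were left alone, and no verdict came back.

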